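Slide the titration tile out over the end of the riser

ROBOT

A 7-joint arm with a two-finger parallel gripper is mounted at the origin on the work surface. World frame = base frame: x ahead of the robot, y to its left, z up, the work surface at z = 0. Lengths are in m, angles in rad, forces in N, time in s.
With the tool pointing down it reaches from about 0.4 to 0.85 m from the base axis. Payload 10.4 kg.
Tool frame: the origin (TCP) lies midway between the tips of the shut fingers; the grasp point (between the pads) lies 19 mm behind it; z points along the fingers, x is the direction in which the jaws open and shut, and the axes are right-handed (so a half turn about z gives the same grasp; the last joint's range is limited). The gripper opens to 85 mm and grips with 20 to 120 N. Pads are 22 mm wide; open, the fingers measure 114 mm over their backs; the gripper's body (76 mm by 85 mm) begins 54 mm behind the grasp point. The pads swing forward as they close: fully open they stand 13 mm farther back than shut.
Start: joints at [-1.181, 0.332, -0.065, 1.46, 0.022, 1.35, -0.088], TCP at [0.251, 0.573, 0.231] pointing down, gripper open.
Joint ranges: [-2.6, 2.6], [-0.5, 2.12], [-1.47, 1.34], [0.16, 2.42], [-1.27, 4.41], [0.06, 2.06], [-2.6, 2.6]. Speed limits (rad/s): [2.22, 2.22, 2.79, 2.79, 3.14, 3.14, 3.14].

INTERFACE

Orientations are given as a unit quaternion [x, y, z, w].
In Python, from workcell import monitor, eyes, ticket, models gives the robot as it stands.
- The arm moves only by the tool servo_tool, never from a script. Its argument "motion" is a list of rows, each a list of 7 numbers: the opening, from 0 (shut) to 1 (fully open), then the shift along the tool's x, y, z in m, then the turn, a rotation vector about the tool's x, y, z in degrees. In form: [[fingers, tx, ty, tz, rx, ry, rz], ...]. A call has 1 to 20 rows; each row is the pose to reach, as a shift and turn from the pose commanded when the call began, along the tool's axes at that moment; what a row does not reach only later rows make up. A row lasts 1/8 s, in which the tool goes at most 62.5 mm and 10.7 degrees, less where a joint would pass 70% of its speed; a pose out of reach is approached as far as the arm can. A call with a gripper value outside its range is refused whole. The fingers move at their own pace and stop on an object; "grip_force" is the grip in N (left out, the last holds). Time passes only in rows, so rows that repeat a pose let the fingers close. It gives the time, the measured TCP pose, the force and the opening at its end, in the units of the state.
- monitor.get_obs(): the state, without advancing time (a new reading comes with each control period).
- eyes.camera(name): name is "side" or "top"; returns (picture, depth): 420x560x3 uint8, blue, green, red; 420x560 float32, m along the optical axis (not along the pixel's ray), 0 where there is no reading.
- eyes.camera_info(name): a dict with "intrinsics" (3x3 intrinsics, pixels), "k1" (the pictures are not rectified: a ray, as slopes to the right and down, at radius r is drawn at 1 + k1 r^2 times it, then the intrinsics apply), "extrinsics" (4x4, takes a point from world to camera coordinates). Camera axes: x right, y down, z forward; pixel columns grow to the right and rows downward; lengths in m; the calibration is good to about 2 mm. A picture is of the moment at which its call begins. camera_info takes no time and is no camera call.
- ticket.hand_in(): hands the job in, once; it reports no verdict.
Trained networks look in the newest picture that a camera, given by its name, has taken for a name from the list of things; names that differ only in an ending like _2 or _b are one class to them, and where a whole thing is asked for, a point or a joint stands for the part that bears it (a point fixed in the world has none). Each returns a list of dicts, best first, with "confidence" (0 to 1); they miss things now and then, are a little off and sometimes report something else, mostly with a low value. They report only what shows in the picture. A call takes as long as a camera call. They do not tell look-alikes from the thing itself.
- models.boxes_of(camera, thing): "point" ([x, y, z] in m, in the coordinates of the camera as it stood for that picture, good to about 4 mm: the middle of the surface that is visible of it).
The state is a dict: "clock": time; "joint_pos": joint angles; "joint_velocities": joint speeds; "tau": joint torques, N m; "position": TCP position; "ee_rot": TCP orientation; "ft_force": force on the tool from outside, world axes, zero at the start; "torque": the same for the moment, N m; "grip_width": opening from 0.0 (shut) to 1.0 (fully open).
Only numpy, scipy, OpenCV 4.12 (cv2) and the standard library are available. Lean on these libraries where they do the work, as an engineer would, in place of code of your own. Each camera call takes 0.05 s, during which the arm holds its last target. There are 200 camera calls.

TASK

Push the flat white titration tile along the top of the grey riser, towards the stirrer, until about a third of its length hangs out over that end of the riser, so that a person at the stirrer can take it by its edge. Keep it lying flat and roughly square to the riser: slide it with the fingers only, never grip it or lift it or let it fall, and leave the vials and the amber bottle where they stand.

Things in the scene. Friction and masses are not known exactly. Their poses are not given: they have to be found in the camera images.
- tile: Flat white glazed ceramic tile, 90 mm (its x) by 120 mm (its y, its length) and 6 mm thick, 0.11 to 0.22 kg, loose, lying on top of the riser with its length along the riser (within about 5 degrees). Origin at the centre of its underside; z up.
- riser: Fixed grey laminate shelf on two dark steel feet, a flat top without rims 170 mm wide (its x) and 360 mm long (its y), the top 60 mm above the bench. Origin at bench level under the centre of the top; its y runs along the length, its x across it, away from the robot, z up. The tile lies in the lane nearer the robot, with its centre about 30 mm to the robot's side of the riser's middle line; the vials stand on the strip farther from the robot.
- riser_left_end (a point): Middle of the riser's short top edge at its +y end (the robot's left), on the top surface.
- riser_right_end (a point): Middle of the riser's short top edge at its -y end (the robot's right), on the top surface.
- stirrer: Fixed magnetic stirrer, white box 150 x 150 mm and 70 mm high with a glass beaker (80 mm wide, 90 mm high) on top. It stands on the bench beyond the left or the right end of the riser, the amber bottle beyond the other; the tile is to hang over the end nearer the stirrer. Origin at bench level under its centre.
- amber_bottle: Amber glass reagent bottle with a yellow cap, 88 mm across, 180 mm high, loose, on the bench beyond the other end of the riser. Origin at the centre of its underside.
- vial_a: Small glass vial with a blue cap, 25 mm across, 52 mm high, loose, standing on the riser on the strip away from the robot (centre about 58 mm beyond the riser's middle line), towards the right end. Origin at the centre of its underside.
- vial_b: The same kind of vial, standing on the same strip towards the left end.
There are look-alikes about, which are no part of the job. Of the things like the tile, leave any that is blue or turquoise; of the rest the larger one is meant.

How it is judged:
At the end, for the whole second after the job is handed in: The tile lies still and flat on the riser's top, its length within 0.2 rad of the riser's, its centre no more than 55 mm to the robot's side or 40 mm to the far side of the riser's middle line, and 27 to 53 mm of its 120 mm length hangs out past the riser's end on the stirrer's side (((y of stirrer in the frame of riser above 0 m and y of tile in the frame of riser between 0.147 and 0.173 m) or (y of stirrer in the frame of riser below 0 m and y of tile in the frame of riser between -0.173 and -0.147 m)) and x of tile in the frame of riser between -0.055 and 0.04 m and angle between the y axis of tile and the y axis of riser, either way round below 0.2 rad and angle between tile's own z axis and vertical below 0.05 rad and z of tile in the frame of riser between 0.057 and 0.064 m and linear speed of tile below 0.01 m/s); the robot touches nothing.
It fails at once if the tile is lifted off the riser's top (more than 12 mm) (z of tile in the frame of riser above 0.072 m).
It fails at once if the tile tips or falls from the riser (angle between tile's own z axis and vertical above 0.3 rad or z of tile in the frame of riser below 0.045 m).
It fails at once if a vial or the amber bottle is shifted more than 20 mm or tipped (distance of any of vial_a, vial_b, amber_bottle from where it was at the start of the episode above 0.02 m or angle between any of vial_a, vial_b, amber_bottle's own z axis and vertical above 0.35 rad).
It also fails if it takes over 46 s, if anything falls off the work surface, if the arm or the gripper's body presses on something with over 40 N, if the wrist force passes 120 N, or if a joint passes its speed limit or range.

## Working session

There is one attempt and no reset: what is moved stays moved. The work goes in short steps, Python scripts to look and compute and a tool call to move; the robot and the scene stay as the last step left them, time stands still between calls to the robot, and variables do not carry over. Pictures are saved under pics/ and viewed, about 8 in all and at most 12, crops included, and the job is handed in when it is done.

Besides the shell and the picture viewer there is one more tool, called after "Emit:" as a command line: name --pt "numbers of a row" for each row, then --argument value for the rest. servo_tool: Moves the arm, as the interface text tells. Its arguments: {"type":"object","properties":{"motion":{"type":"array"},"grip_force":{"type":"number"}},"required":["motion"]}

```bash
mkdir -p pics; cat > h.py <<'E'
import numpy as np, cv2
from workcell import monitor, eyes, ticket, models
def cloud(name):
    im,d=eyes.camera(name); c=eyes.camera_info(name); K=np.array(c["intrinsics"]);k=c["k1"]
    v,u=np.mgrid[:420,:560].astype(float)
    P=cv2.undistortPointsIter(np.stack([u.ravel(),v.ravel()],1)[:,None],K,np.array([k,0,0,0.]),None,None,(3,50,1e-9))[:,0]
    z=d.ravel(); C=np.c_[P*z[:,None],z]; E=np.array(c["extrinsics"])
    W=(C-E[:3,3])@E[:3,:3]; W[z==0]=np.nan
    return im,W.reshape(420,560,3)
def toworld(name,p):
    E=np.array(eyes.camera_info(name)["extrinsics"]); return (np.array(p)-E[:3,3])@E[:3,:3]
E
python3 - <<'E'
from h import *
o=monitor.get_obs(); print({k:np.round(o[k],3) for k in("clock","position","ee_rot","ft_force","grip_width")})
for n in("top","side"):
    im,W=cloud(n); cv2.imwrite(f"pics/{n}0.png",im); np.save(f"{n}0.npy",W)
    for t in("tile","riser","stirrer","amber_bottle","vial_a"):
        print(n,t,[(np.round(toworld(n,r["point"]),3).tolist(),round(r["confidence"],2)) for r in models.boxes_of(n,t)])
E
```

```text
{'clock': np.float64(0.0), 'position': array([0.251, 0.572, 0.231]), 'ee_rot': array([ 0.837,  0.547, -0.001,  0.   ]), 'ft_force': array([ 0.985,  0.949, -0.008]), 'grip_width': np.float64(1.0)}
top tile [([0.535, -0.051, 0.066], 0.93), ([0.328, -0.142, 0.003], 0.92), ([0.389, -0.016, 0.011], 0.81), ([0.381, 0.138, 0.005], 0.73), ([0.579, -0.001, 0.058], 0.54)]
top riser [([0.578, 0.002, 0.058], 0.75)]
top stirrer [([0.584, -0.443, 0.069], 0.87)]
top amber_bottle [([0.502, 0.428, 0.119], 0.76)]
top vial_a [([0.642, 0.038, 0.113], 0.52), ([0.592, -0.167, 0.113], 0.45)]
side tile [([0.537, -0.062, 0.064], 0.79), ([0.382, 0.133, 0.005], 0.76), ([0.332, -0.142, 0.001], 0.7), ([0.392, -0.02, 0.004], 0.58)]
side riser [([0.563, -0.072, 0.06], 0.59), ([0.636, 0.035, 0.091], 0.39)]
side stirrer [([0.562, -0.474, 0.064], 0.79)]
side amber_bottle [([0.493, 0.418, 0.089], 0.55)]
side vial_a [([0.596, -0.175, 0.092], 0.61)]
```

View pics/top0.png

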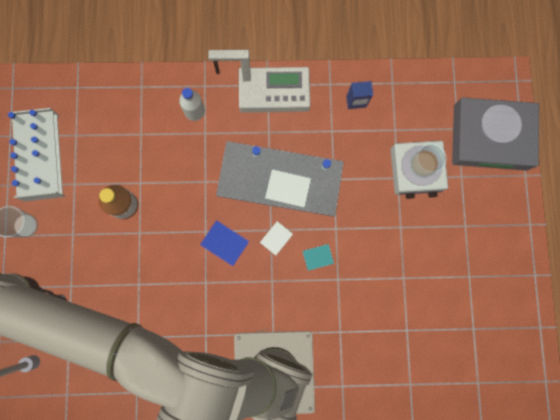

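View pics/side0.png

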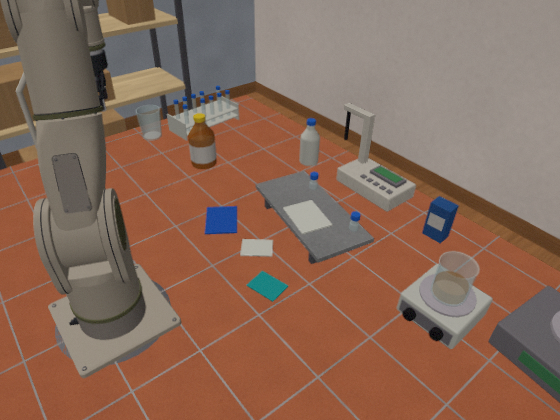

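The top view shows four candidates: the white tile on the riser at (288,188), a small white one on the bench at (276,238), a blue one at (224,243) and a turquoise one at (318,257). I choose the one on the riser, because it is white, the larger of the two whites, and lies on the riser's top. The stirrer is at (420,167), on the right (-y), so the tile has to move to -y. Next I fit the poses and check with a crop.

```bash
cat >> h.py <<'E'
def rect(mask,W):
    m=cv2.morphologyEx(mask.astype(np.uint8),cv2.MORPH_OPEN,np.ones((3,3)))
    n,l,s,_=cv2.connectedComponentsWithStats(m); i=1+np.argmax(s[1:,4])
    p=W[l==i]; r=cv2.boxPoints(cv2.minAreaRect((p[:,:2]*1000).astype(np.float32)))
    a=r[1]-r[0];b=r[2]-r[1]
    L=a if np.hypot(*a)>np.hypot(*b) else b
    if L[1]<0:L=-L
    return r.mean(0)/1000,np.arctan2(-L[0],L[1]),sorted([np.hypot(*a),np.hypot(*b)]),np.median(p[:,2]),l==i
def scene(n,im,W):
    z=W[...,2]; x=W[...,0]; y=W[...,1]; g=im.min(2)
    near=(np.abs(x-.575)<.16)&(np.abs(y)<.27)
    R=rect(near&(z>.045)&(z<.078),W)
    T=rect(near&(z>.05)&(z<.085)&(g>150),W)
    return R,T
E
python3 - <<'E'
from h import *
for n in("top","side"):
    im=cv2.imread(f"pics/{n}0.png");W=np.load(f"{n}0.npy")
    R,T=scene(n,im,W)
    for q in(R,T):print(n,np.round(q[0],4),"yaw",round(q[1],3),np.round(q[2],1),round(float(q[3]),4))
    c,s=np.cos(R[1]),np.sin(R[1]); d=T[0]-R[0]
    print("tile in riser",c*d[0]+s*d[1],-s*d[0]+c*d[1],T[1]-R[1])
    z=W[...,2]
    # vial caps
    m=(z>.095)&(z<.125)&(abs(W[...,0]-.6)<.12)&(abs(W[...,1])<.22)
    k,l,st,_=cv2.connectedComponentsWithStats(m.astype(np.uint8))
    for i in range(1,k):
        if st[i,4]>8:
            p=W[l==i]; print(" tall",np.round(p.mean(0),3),st[i,4],"top z",p[:,2].max().round(3))
im=cv2.imread("pics/top0.png");cv2.imwrite("pics/crop.png",cv2.resize(im[130:280,190:360],None,fx=4,fy=4,interpolation=cv2.INTER_CUBIC))
E
```

```text
top [ 0.5676 -0.0315] yaw -0.193 [171.6 360.3] 0.0602
top [ 0.538  -0.0543] yaw -0.254 [ 95.8 124.2] 0.0652
tile in riser -0.024656016 -0.02807451 -0.060721964
 tall [0.64  0.038 0.11 ] 59 top z 0.118
 tall [ 0.598 -0.166  0.111] 59 top z 0.118
side [ 0.569  -0.0281] yaw -0.187 [173.2 367.9] 0.0604
side [ 0.5377 -0.0522] yaw -0.263 [ 90.8 122. ] 0.066
tile in riser -0.026246784 -0.029512713 -0.07678886
 tall [0.64  0.037 0.107] 64 top z 0.115
 tall [ 0.597 -0.168  0.108] 83 top z 0.115
```

View pics/crop.png

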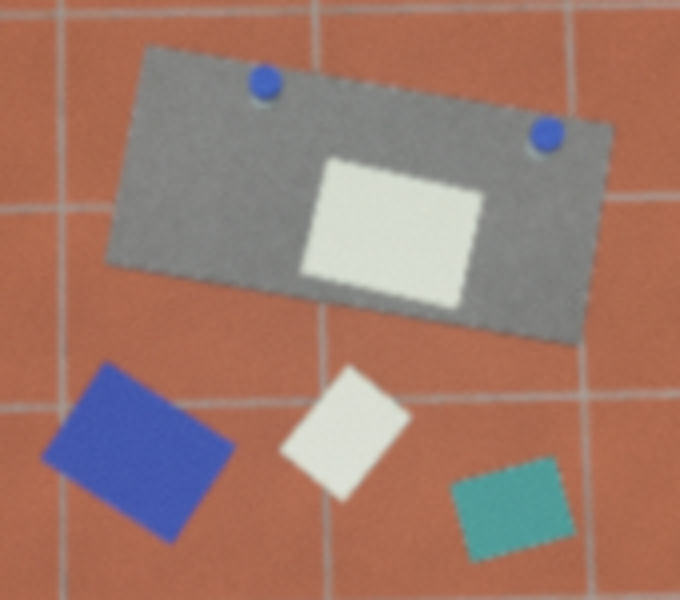

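The crop confirms it: the white tile, centred near (392,232) in the crop, is the bigger of the two whites and lies on the riser. In the riser frame the tile is at (-0.025,-0.029), so it needs about 131 mm of travel to -y. I plan to push its +y end with both fingertips, half open across the riser so that they also square it up. First I hover behind it.

Emit:
servo_tool --pt "0.5 -0.03 0.04 0.0 0 0 6" --pt "0.5 -0.06 0.08 0.0 0 0 12" --pt "0.5 -0.09 0.12 0.01 0 0 18" --pt "0.5 -0.12 0.16 0.01 0 0 25" --pt "0.5 -0.15 0.2 0.01 0 0 31" --pt "0.5 -0.18 0.24 0.02 0 0 38" --pt "0.5 -0.21 0.28 0.02 0 0 44" --pt "0.5 -0.24 0.32 0.02 0 0 50" --pt "0.5 -0.27 0.36 0.02 0 0 57" --pt "0.5 -0.3 0.4 0.03 0 0 63" --pt "0.5 -0.33 0.44 0.03 0 0 70" --pt "0.5 -0.366 0.492 0.04 0 0 77.3" --pt "0.5 -0.366 0.492 0.07 0 0 77.3" --pt "0.5 -0.366 0.492 0.1 0 0 77.3" --pt "0.5 -0.366 0.492 0.1 0 0 77.3"

```text
clock: 2.48
position: [0.5532, 0.0397, 0.1296]
ee_rot: [0.995, -0.095, -0.002, 0.001]
ft_force: [-0.2, -0.0, -0.4]
grip_width: 0.5
```

```bash
python3 - <<'E'
from h import *
o=monitor.get_obs(); print(np.round(o["position"],4),np.round(o["ft_force"],1))
for n in ("side","top"):
    im,W=cloud(n)
    cv2.imwrite(f"pics/{n}1.png",im[130:290,200:400] if n=="top" else im)
    p=np.array(o["position"]);m=(np.linalg.norm(W[...,:2]-p[:2],axis=2)<.075)&(W[...,2]>.09)
    q=W[m]; q=q[(q[:,0]<.62)]
    print(n,len(q),"lowest z",np.sort(q[:,2])[:12].round(4))
    if n=="side": cv2.imwrite("pics/side1c.png",cv2.resize(im[80:270,200:400],None,fx=3,fy=3))
E
```

```text
[0.5532 0.0397 0.1296] [-0.2 -0.  -0.4]
side 4816 lowest z [0.1317 0.1328 0.1333 0.1335 0.1341 0.1343 0.1343 0.1346 0.1348 0.1365
 0.1367 0.1368]
top 2076 lowest z [0.4617 0.4667 0.4797 0.4832 0.487  0.4873 0.4883 0.4901 0.4904 0.4909
 0.4921 0.4923]
```

View pics/side1c.png

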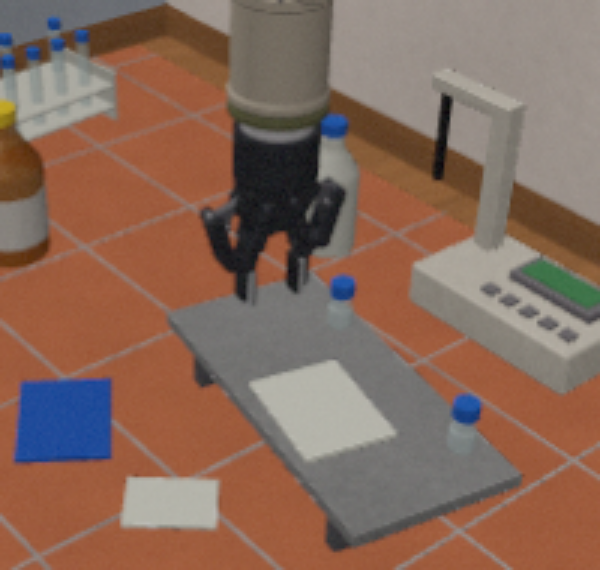

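The side view shows the fingers behind the tile's left end, clear of vial_b, which is at (340,300) in the crop. The tips are about 4 mm above the TCP height. Now I go down to just above the riser.

Emit:
servo_tool --pt "0.5 0 0 0.02 0 0 0" --pt "0.5 0 0 0.04 0 0 0" --pt "0.5 0 0 0.055 0 0 0" --pt "0.5 0 0 0.065 0 0 0" --pt "0.5 0 0 0.067 0 0 0" --pt "0.5 0 0 0.068 0 0 0" --pt "0.5 0 0 0.068 0 0 0" --pt "0.5 0 0 0.068 0 0 0"

```text
clock: 3.58
position: [0.5548, 0.0399, 0.0636]
ee_rot: [0.995, -0.095, 0.0, -0.0]
ft_force: [1.1, -0.8, 0.3]
grip_width: 0.503
```

```bash
python3 - <<'E'
from h import *
o=monitor.get_obs(); print(np.round(o["position"],4),np.round(o["ft_force"],1))
im,W=cloud("side"); cv2.imwrite("pics/side2c.png",cv2.resize(im[150:260,230:380],None,fx=5,fy=5,interpolation=cv2.INTER_CUBIC))
R,T=scene("side",im,W); print(T[0],T[1])
E
```

```text
[0.5548 0.0399 0.0636] [ 1.1 -0.8  0.3]
[ 0.53764766 -0.05147262] -0.2726346
```

View pics/side2c.png

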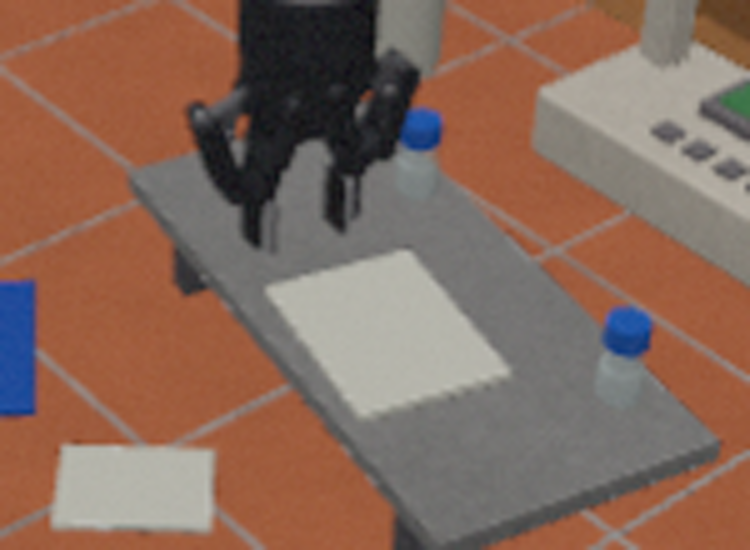

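The fingers stand just behind the tile's end, straight across the riser, with no contact and both vials undisturbed. I lower in small steps and watch the force.

Emit:
servo_tool --pt "0.5 0 0 0.0015 0 0 0" --pt "0.5 0 0 0.003 0 0 0" --pt "0.5 0 0 0.003 0 0 0"

```text
clock: 4.0
position: [0.5544, 0.0399, 0.0601]
ee_rot: [0.995, -0.095, -0.0, 0.0]
ft_force: [-0.8, 0.7, 0.1]
grip_width: 0.497
```

Emit:
servo_tool --pt "0.5 0 0 0.001 0 0 0" --pt "0.5 0 0 0.0015 0 0 0" --pt "0.5 0 0 0.0015 0 0 0"

```text
clock: 4.38
position: [0.5546, 0.0399, 0.0587]
ee_rot: [0.995, -0.095, -0.0, -0.0]
ft_force: [0.4, -0.5, -0.1]
grip_width: 0.503
```

Emit:
servo_tool --pt "0.5 0 0.005 0 0 0 0" --pt "0.5 0 0.01 0 0 0 0" --pt "0.5 0 0.015 0 0 0 0" --pt "0.5 0 0.02 0 0 0 0" --pt "0.5 0 0.024 0 0 0 0" --pt "0.5 0 0.028 0 0 0 0" --pt "0.5 0 0.032 0 0 0 0" --pt "0.5 0 0.036 0 0 0 0" --pt "0.5 0 0.04 0 0 0 0" --pt "0.5 0 0.045 0 0 0 0" --pt "0.5 0 0.05 0 0 0 0" --pt "0.5 0 0.055 0 0 0 0" --pt "0.5 0 0.06 0 0 0 0" --pt "0.5 0 0.065 0 0 0 0" --pt "0.5 0 0.07 0 0 0 0" --pt "0.5 0 0.075 0 0 0 0" --pt "0.5 0 0.08 0 0 0 0" --pt "0.5 0 0.08 0 0 0 0"

```text
clock: 6.62
position: [0.5392, -0.0393, 0.0588]
ee_rot: [0.995, -0.096, -0.0, 0.0]
ft_force: [-0.2, -0.4, -0.2]
grip_width: 0.497
```

```bash
cat >> h.py <<'E'
def report(save=None):
    o=monitor.get_obs(); p=np.array(o["position"]); r0=np.array([.568,-.030]);a=-.19
    c,s=np.cos(a),np.sin(a); f=lambda q:np.round([c*(q[0]-r0[0])+s*(q[1]-r0[1]),-s*(q[0]-r0[0])+c*(q[1]-r0[1])],4)
    print("tcp",p.round(4),"in riser",f(p),"F",np.round(o["ft_force"],1),"t",o["clock"])
    for n in("side","top"):
        im,W=cloud(n); R,T=scene(n,im,W)
        print(n,"tile",f(T[0]),"rel yaw",round(T[1]-a,3),np.round(T[2],0),round(float(T[3]),4))
        z=W[...,2]; m=(z>.095)&(z<.125)&(abs(W[...,0]-.6)<.12)&(abs(W[...,1])<.22)&(im[...,0].astype(int)-im[...,2]>60)
        k,l,st,_=cv2.connectedComponentsWithStats(m.astype(np.uint8))
        print("  vials",[np.round(W[l==i].mean(0)[:2],3).tolist() for i in range(1,k) if st[i,4]>8])
        if save and n=="side": cv2.imwrite(save,cv2.resize(im[150:290,230:410],None,fx=4,fy=4,interpolation=cv2.INTER_CUBIC))
E
python3 -c "
from h import *
report('pics/s3.png')"
```

```text
tcp [ 0.5392 -0.0393  0.0588] in riser [-0.0265 -0.0146] F [-0.2 -0.4 -0.2] t 6.625
side tile [-0.0225 -0.0845] rel yaw -0.022 [ 91. 123.] 0.0661
  vials [[0.597, -0.168]]
top tile [-0.0213 -0.1173] rel yaw 1.585 [67. 95.] 0.0655
  vials [[0.642, 0.038], [0.598, -0.167]]
```

View pics/s3.png

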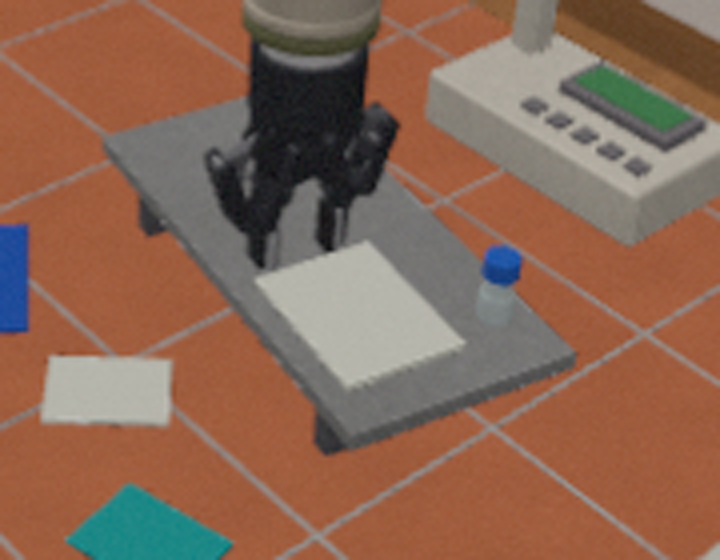

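The tile lies flat, is squaring up (0.02 rad off) and is at riser y of about -0.085. Both vials are in place. About 74 mm remain.

Emit:
servo_tool --pt "0.5 0 0.004 0 0 0 0" --pt "0.5 0 0.008 0 0 0 0" --pt "0.5 0 0.012 0 0 0 0" --pt "0.5 0 0.017 0 0 0 0" --pt "0.5 0 0.022 0 0 0 0" --pt "0.5 0 0.027 0 0 0 0" --pt "0.5 0 0.032 0 0 0 0" --pt "0.5 0 0.037 0 0 0 0" --pt "0.5 0 0.042 0 0 0 0" --pt "0.5 0 0.047 0 0 0 0" --pt "0.5 0 0.052 0 0 0 0" --pt "0.5 0 0.056 0 0 0 0" --pt "0.5 0 0.06 0 0 0 0" --pt "0.5 0 0.063 0 0 0 0" --pt "0.5 0 0.066 0 0 0 0" --pt "0.5 0 0.068 0 0 0 0" --pt "0.5 0 0.07 0 0 0 0" --pt "0.5 0 0.07 0 0 0 0"

```text
clock: 8.98
position: [0.5261, -0.1076, 0.0588]
ee_rot: [0.995, -0.096, 0.0, 0.0]
ft_force: [0.1, -0.1, -0.3]
grip_width: 0.5
```

```bash
python3 -c "
from h import *
report('pics/s4.png')"
```

```text
tcp [ 0.5261 -0.1076  0.0588] in riser [-0.0265 -0.0841] F [ 0.1 -0.1 -0.3] t 8.975
side tile [-0.0215 -0.1539] rel yaw 0.003 [ 92. 121.] 0.066
  vials [[0.597, -0.169]]
top tile [-0.0215 -0.1903] rel yaw 1.543 [52. 94.] 0.0659
  vials [[0.641, 0.038]]
```

Tile at about -0.155. I push 5 mm more, then back off, rise and look with a clear view.

Emit:
servo_tool --pt "0.5 0 0.002 0 0 0 0" --pt "0.5 0 0.004 0 0 0 0" --pt "0.5 0 0.005 0 0 0 0" --pt "0.5 0 0.005 0 0 0 0" --pt "0.5 0 -0.005 0 0 0 0" --pt "0.5 0 -0.02 0 0 0 0" --pt "0.5 0 -0.03 0 0 0 0" --pt "0.5 0 -0.03 -0.03 0 0 0" --pt "0.5 0 -0.03 -0.08 0 0 0" --pt "0.5 0 -0.03 -0.13 0 0 0" --pt "0.5 -0.05 -0.06 -0.16 0 0 0" --pt "0.5 -0.08 -0.12 -0.16 0 0 0" --pt "0.5 -0.1 -0.18 -0.16 0 0 0" --pt "0.5 -0.1 -0.24 -0.16 0 0 0" --pt "0.5 -0.1 -0.3 -0.16 0 0 0" --pt "0.5 -0.1 -0.35 -0.16 0 0 0" --pt "0.5 -0.1 -0.35 -0.16 0 0 0" --pt "0.5 -0.1 -0.35 -0.16 0 0 0"

```text
clock: 11.32
position: [0.4942, 0.2552, 0.2186]
ee_rot: [0.995, -0.095, -0.0, 0.0]
ft_force: [0.1, -1.3, 0.8]
grip_width: 0.498
```

```bash
python3 -c "
from h import *
report('pics/s5.png')
for n in('top','side'):
  im,W=cloud(n);R,T=scene(n,im,W)
  print(n,'amber',[np.round(toworld(n,r['point']),3).tolist() for r in models.boxes_of(n,'amber_bottle')])
"
```

```text
tcp [0.4942 0.2552 0.2186] in riser [-0.1263  0.2661] F [ 0.1 -1.3  0.8] t 11.325
side tile [-0.0219 -0.159 ] rel yaw -0.007 [ 91. 121.] 0.066
  vials [[0.64, 0.035], [0.597, -0.169]]
top tile [-0.0218 -0.1605] rel yaw -0.004 [ 95. 120.] 0.0655
  vials [[0.641, 0.038], [0.599, -0.167]]
top amber [[0.499, 0.43, 0.125]]
side amber [[0.491, 0.418, 0.089], [0.567, -0.033, 0.063]]
```

View pics/s5.png

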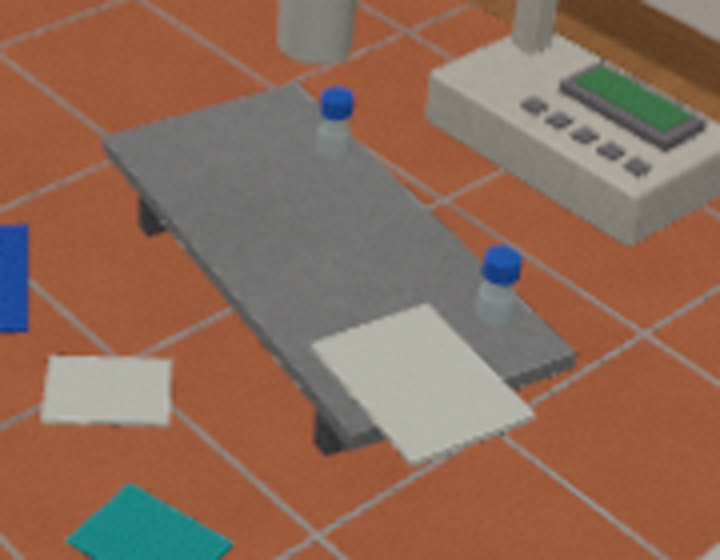

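The tile lies flat and square with about a third overhanging, at riser y = -0.160. The arm is clear and the vials and bottle have not moved, so I hand in.

```bash
python3 -c "
from h import *
print(ticket.hand_in())"
```

```text
the job is handed in; nothing more can be done
None
```

I slid the white tile along the riser towards the stirrer, at the right (-y) end, using both half-open fingertips against its rear edge. Then I backed off, moved the arm clear and handed in at about 11.5 s of the 46 s allowed. No verdict is reported on hand-in.

| Last check | Side camera | Top camera | Allowed |
|---|---|---|---|
| Tile along the riser (y) | -0.159 m | -0.1605 m | -0.173 to -0.147 m |
| Tile across the riser (x) | -0.022 m | -0.022 m | -0.055 to 0.040 m |
| Tile's turn against the riser | -0.007 rad | -0.004 rad | below 0.2 rad |

- **Overhang:** about 40 mm of the tile's 120 mm hangs past the end. It lies flat, its top at z = 0.066 m, which is the riser's 60 mm plus its own 6 mm.
- **Vials and bottle:** both vials were within 3 mm of where they started, and the amber bottle was within the detector's noise (about 3 mm).
- **Disagreement:** during the push the top camera's tile fit was wrong, because the arm hid part of the tile. I used the side camera then, and the two agreed to 2 mm once the arm was clear.

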